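# Make up two motorcycle service kits

### The arm

A 7-joint arm with a two-finger parallel gripper is mounted at the origin on the work surface. World frame = base frame: x ahead of the robot, y to its left, z up, the work surface at z = 0. Lengths are in m, angles in rad, forces in N, time in s.
With the tool pointing down it reaches from about 0.4 to 0.9 m from the base axis. Payload 5.5 kg.
Tool frame: the origin (TCP) lies midway between the tips of the shut fingers; the grasp point (between the pads) lies robot.grasp_offset behind it (robot.grasp_offset is the distance from the TCP to the grasp point, in m); z points along the fingers, y is the line along which they close (so a half turn about z gives the same grasp; the last joint's range is limited). The gripper opens to 92 mm and grips with 3 to 60 N. Pads are 19 mm wide; open, the fingers measure 130 mm over their backs; the gripper's body (75 mm by 190 mm) begins 47 mm behind the grasp point.
Start: joints at [1.607, 0.501, -0.427, 1.55, 0.221, 1.138, -0.21], TCP at [0.146, -0.633, 0.196] pointing down, gripper open.
Joint ranges: [-2.88, 2.88], [-0.31, 2.03], [-1.54, 1.56], [0.2, 2.42], [-1.41, 4.55], [0.19, 2.02], [-2.57, 2.57]. Speed limits (rad/s): [2.57, 2.57, 3.14, 3.14, 3.14, 3.14, 3.14].

### API

Orientations are given as a unit quaternion [x, y, z, w].
In Python, from rig import robot gives the robot as it stands.
- The arm moves only by the tool step_arm, never from a script. Its argument "plan" is one flat list of numbers, 7 for each row, row after row: the shift along the tool's x, y, z in mm, then the turn, a rotation vector about the tool's x, y, z in rad, then the opening, from 0 (shut) to 1 (fully open). In form: [tx, ty, tz, wx, wy, wz, claw, tx, ty, tz, wx, wy, wz, claw, ...]. A call has 1 to 12 rows; each row is the pose to reach, as a shift and turn from the pose commanded when the call began, along the tool's axes at that moment; what a row does not reach only later rows make up. A row lasts 1/10 s, in which the tool goes at most 50 mm and 8.59 degrees, less where a joint would pass 70% of its speed; a pose out of reach is approached as far as the arm can. A call with a gripper value outside its range is refused whole. The fingers move at their own pace and stop on an object; "newtons" is the grip in N (left out, the last holds). Time passes only in rows, so rows that repeat a pose let the fingers close. It gives the time, the measured TCP pose, the force, the opening and the grip force at its end, in the units of the state.
- robot.read_state(): the state, without advancing time (a new reading comes with each control period).
- robot.grab_frame(name): name is "scene" or "top"; returns the picture (384x512x3 uint8, red, green, blue); there is no depth.
- robot.calibration(name): a dict with "fx", "fy", "cx", "cy" (pixels), "rvec" (rotation vector, rad) and "tvec" (3), from world to camera coordinates, as OpenCV has them. Camera axes: x right, y down, z forward; pixel columns grow to the right and rows downward; lengths in m; the calibration is good to about 2 mm. A picture is of the moment at which its call begins. calibration takes no time and is no camera call.
- robot.finish_job(): hands the job in; it is judged then, once.
The state is a dict: "time_s": time; "joint_positions": joint angles; "joint_velocities": joint speeds; "tau": joint torques, N m; "tool_pos": TCP position; "tcp_rot": TCP orientation; "contact_force": force on the tool from outside, world axes, zero at the start; "wrist_torque": the same for the moment, N m; "width": opening from 0.0 (shut) to 1.0 (fully open); "finger_force": force on a finger pad.
Only numpy, scipy, OpenCV 4.12 (cv2) and the standard library are available. Lean on these libraries where they do the work, as an engineer would, in place of code of your own. Each camera call takes 0.05 s, during which the arm holds its last target. There are 200 camera calls.

### The job

Two motorcycles are booked in for service, so make up their kits from the parts on the bench. Put the white oil filter and the air filter in the blue tray, and the black oil filter, the brake pads and the bottle of brake fluid in the yellow tray: set each part down on the tray's floor without dropping it, oil filters and bottle standing upright, brake pads and air filter lying flat, none on top of another. Leave the red oil filter and the wheel bearing where they are.

Things in the scene. Friction and masses are not known exactly. Their poses are not given: they have to be found in the camera images.
- filter_white: White spin-on oil filter, standing upright; origin at the centre of its underside, z up along the can. Can 62 mm in diameter, 74 mm tall over all: straight can wall up to 56 mm, then tapering, with a 17 mm steel hex (8 mm high) on top and a grey band round its lower part. About 0.26 kg.
- filter_black: Black spin-on oil filter, standing upright; origin at the centre of its underside, z up along the can. Can 62 mm in diameter, 74 mm tall over all: straight can wall up to 56 mm, then tapering, with a 17 mm steel hex (8 mm high) on top and a grey band round its lower part. About 0.26 kg.
- fluid_bottle: Small green plastic bottle of brake fluid with a yellow cap and a paper label, standing upright; 46 mm in diameter, 90 mm tall; its body is straight up to 58 mm, then a shoulder and the cap, 29 mm in diameter. About 0.12 kg. Origin at the centre of its underside, z up.
- brake_pads: Pair of brake pads face to face, lying flat: two dark steel backing plates with copper-coloured lining between. 78 mm long (its x, over the ears), 42 mm wide (its y), 20 mm high; the 42 mm width is there over the middle 62 mm of the length. About 0.17 kg. Origin at the centre of its underside, z up.
- air_filter: Panel air filter lying flat: orange frame with cream pleated paper inside. 100 mm long (its x), 56 mm wide (its y), 28 mm high, rigid, about 0.06 kg. Origin at the centre of its underside, z up.
- tray_blue: Blue plastic kit tray, open on top, 260 mm (its x) by 160 mm (its y) outside, 35 mm high, with a rim turned out 6 mm more all round; walls and floor 4 mm thick, so inside it is 252 by 152 mm. Loose on the bench, 0.6 kg. Origin at the centre of its underside: the inner floor is 4 mm above it; x along its length, a white card on its -x end. For the white oil filter and the air filter.
- tray_yellow: Yellow plastic kit tray, open on top, 260 mm (its x) by 160 mm (its y) outside, 35 mm high, with a rim turned out 6 mm more all round; walls and floor 4 mm thick, so inside it is 252 by 152 mm. Loose on the bench, 0.6 kg. Origin at the centre of its underside: the inner floor is 4 mm above it; x along its length, a white card on its -x end. For the black oil filter, the brake pads and the bottle.
- filter_red: Red spin-on oil filter, not wanted in either kit, to be left where it is; standing upright; origin at the centre of its underside, z up along the can. Can 62 mm in diameter, 74 mm tall over all: straight can wall up to 56 mm, then tapering, with a 17 mm steel hex (8 mm high) on top and a grey band round its lower part. About 0.26 kg.
- bearing: Sealed steel wheel bearing with a blue seal, lying flat, not wanted in either kit, to be left where it is: 47 mm in diameter, 14 mm high. Origin at the centre of its underside, z up.
There are look-alikes about, which are no part of the job. Of the things that look like the filter_white, the smallest one is meant.

How it is judged:
At the end, for the whole second after the job is handed in: The white oil filter and the air filter are in the blue tray, the black oil filter, the brake pads and the bottle in the yellow tray: each within the tray's walls, resting on its floor (underside within about 6 mm of it), upright or flat to 0.12 rad, and at rest. The trays stand flat on the bench (x of filter_white in the frame of tray_blue between -0.126 and 0.126 m and y of filter_white in the frame of tray_blue between -0.076 and 0.076 m and z of filter_white in the frame of tray_blue between 0 and 0.01 m and angle between each of filter_white, air_filter, filter_black, brake_pads, fluid_bottle's own z axis and vertical below 0.12 rad and linear speed of each of filter_white, air_filter, filter_black, brake_pads, fluid_bottle below 0.02 m/s and x of air_filter in the frame of tray_blue between -0.126 and 0.126 m and y of air_filter in the frame of tray_blue between -0.076 and 0.076 m and z of air_filter in the frame of tray_blue between 0 and 0.01 m and x of filter_black in the frame of tray_yellow between -0.126 and 0.126 m and y of filter_black in the frame of tray_yellow between -0.076 and 0.076 m and z of filter_black in the frame of tray_yellow between 0 and 0.01 m and x of brake_pads in the frame of tray_yellow between -0.126 and 0.126 m and y of brake_pads in the frame of tray_yellow between -0.076 and 0.076 m and z of brake_pads in the frame of tray_yellow between 0 and 0.01 m and x of fluid_bottle in the frame of tray_yellow between -0.126 and 0.126 m and y of fluid_bottle in the frame of tray_yellow between -0.076 and 0.076 m and z of fluid_bottle in the frame of tray_yellow between 0 and 0.01 m and angle between each of tray_blue, tray_yellow's own z axis and vertical below 0.03 rad); the robot touches nothing.
It fails at once if the red oil filter or the wheel bearing is disturbed (moved by more than 20 mm or tipped) (distance of any of filter_red, bearing from where it was at the start of the episode above 0.02 m or angle between filter_red's own z axis and vertical above 0.4 rad).
It fails at once if a part of the kits is dropped or flung (faster than 0.7 m/s while out of the fingers, a fall of some 25 mm) ((linear speed of filter_white above 0.7 m/s and contact force between the fingers and filter_white below 0.05 N) or (linear speed of air_filter above 0.7 m/s and contact force between the fingers and air_filter below 0.05 N) or (linear speed of filter_black above 0.7 m/s and contact force between the fingers and filter_black below 0.05 N) or (linear speed of brake_pads above 0.7 m/s and contact force between the fingers and brake_pads below 0.05 N) or (linear speed of fluid_bottle above 0.7 m/s and contact force between the fingers and fluid_bottle below 0.05 N)).
It also fails if it takes over 136 s, if anything falls off the work surface, if the arm or the gripper's body presses on something with over 40 N, if the wrist force passes 120 N, or if a joint passes its speed limit or range.

## Working session

There is one attempt and no reset: what is moved stays moved. The work goes in short steps, Python scripts to look and compute and a tool call to move; the robot and the scene stay as the last step left them, time stands still between calls to the robot, and variables do not carry over. Pictures are saved under pics/ and viewed, at most 14 in all, crops included, and the job is handed in when it is done.

Besides the shell and the picture viewer there is one more tool, called after "Request:" as name(argument=value, ...), one argument or row to a line, values as JSON. step_arm: Moves the arm, as the interface text tells. Its arguments: {"type":"object","properties":{"plan":{"type":"array"},"newtons":{"type":"number"}},"required":["plan"]}

```bash
mkdir -p pics; ls
python3 - <<'E'
from rig import robot
import cv2
for n in("top","scene"):
    f=robot.grab_frame(n); cv2.imwrite(f"pics/{n}0.png",cv2.resize(f[:,:,::-1],(800,600),interpolation=cv2.INTER_CUBIC))
    cv2.imwrite(f"pics/{n}0raw.png",f[:,:,::-1])
    print(robot.calibration(n))
print(robot.grasp_offset,robot.read_state())
E
```

```text
pics
{'fx': 442.3803321003369, 'fy': 442.3803321003369, 'cx': 256.3049411294363, 'cy': 191.4029593779136, 'rvec': array([ 2.16285573, -2.13348733,  0.17886706]), 'tvec': array([-0.00719596,  0.57651608,  1.07843756])}
{'fx': 384.6119202104798, 'fy': 384.6119202104798, 'cx': 258.12185655156304, 'cy': 199.99222716625067, 'rvec': array([ 1.02921771,  2.68103803, -0.69380221]), 'tvec': array([ 0.43499414, -0.3250372 ,  1.23867682])}
0.0188 {'time_s': 0.1, 'joint_positions': array([ 1.60723034,  0.50177076, -0.42679723,  1.55134557,  0.22083531,
        1.13834077, -0.21027681]), 'joint_velocities': array([-0.00200892, -0.00256851, -0.00027995, -0.00260716, -0.00038564,
       -0.00067286, -0.00216062]), 'tau': array([-1.16533547e-02, -5.67868030e+01, -5.83876491e+00, -2.79911953e+01,
       -6.90619717e-02,  2.41852744e-02,  3.73974694e-05]), 'tool_pos': array([ 0.1459228 , -0.63268723,  0.19477074]), 'tcp_rot': array([ 9.93574250e-01,  1.13178602e-01, -9.16662519e-05, -8.97141533e-04]), 'contact_force': array([ 0.05243914, -0.77608856,  0.04671094]), 'wrist_torque': array([ 0.04460563,  0.02437457, -0.0017943 ]), 'finger_force': 0.0, 'width': 0.9998750928690749}
```

View pics/top0.png

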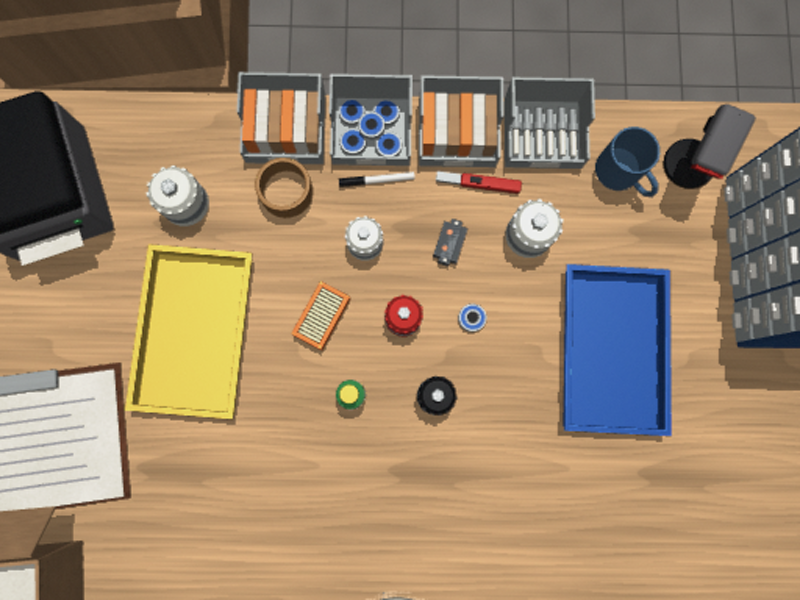

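View pics/scene0.png

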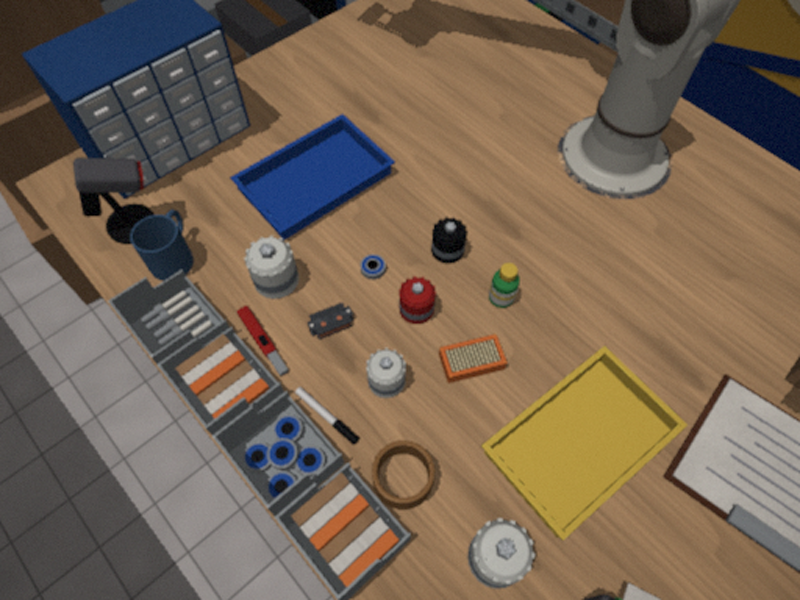

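Top picture (800x600), robot base at the bottom centre. White filter candidates are at (176,190), (364,238) and (535,225). The smallest is (364,238), which the scene view shows at (386,370). The air filter is at (321,316); the orange and cream blocks in the bins are look-alikes. Other parts:
- pads (450,242)
- bottle (350,394)
- black filter (437,396)
- red filter (403,315)
- bearing (472,318)
- yellow tray (191,333)
- blue tray (617,350)

I'll check the choice in an enlarged crop.

```bash
python3 - <<'E'
import cv2
f=cv2.imread("pics/top0raw.png")
cv2.imwrite("pics/crop1.png",cv2.resize(f[130:270,180:360],None,fx=4.25,fy=4.25,interpolation=cv2.INTER_CUBIC))
E
cat > h.py <<'E'
import numpy as np,cv2
from rig import robot
def ray(name,uv,z):
    c=robot.calibration(name);R=cv2.Rodrigues(c['rvec'])[0]
    d=R.T@np.array([(uv[0]-c['cx'])/c['fx'],(uv[1]-c['cy'])/c['fy'],1]);o=-R.T@c['tvec']
    return (o+d*(z-o[2])/d[2])[:2]
E
```

```text
(no output)
```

View pics/crop1.png

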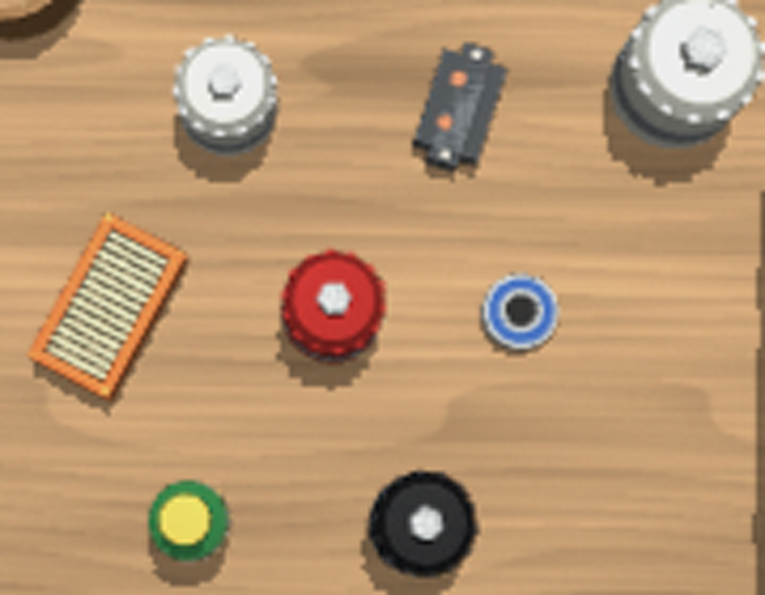

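The crop shows the small white filter's hex at (224,82), much smaller than the big look-alike at (700,48), so that is the one meant. In the same crop:
- pads: ears at (477,50) and (445,158)
- air filter: corners (109,213), (188,257), (109,396), (32,352)
- red filter (334,298) and bearing (520,312)
- bottle cap (185,519)
- black hex (426,523)

Run:
```python
from h import *
np.set_printoptions(precision=4,suppress=True)
c=lambda u,v:(180+(u+.5)/4.25-.5,130+(v+.5)/4.25-.5)
b=lambda u,v:((u+.5)*.64-.5,(v+.5)*.64-.5)
T=lambda p,z:ray("top",p,z)
for n,p,z in[("white",(224,82),.074),("red",(334,298),.074),("bearing",(520,312),.014),("black",(426,523),.074),("bottle",(185,519),.09)]: print(n,T(c(*p),z))
a,d=T(c(477,50),.018),T(c(445,158),.018);v=a-d;print("pads",(a+d)/2,np.hypot(*v),np.arctan2(v[1],v[0]),T(c(460,108),.02))
q=[T(c(*p),.028) for p in[(109,213),(188,257),(109,396),(32,352)]]
v=(q[0]+q[1]-q[2]-q[3])/2;print("air",sum(q)/4,np.hypot(*v),np.arctan2(v[1],v[0]))
for n,ps in[("yel",[(149,246),(252,252),(235,420),(128,412)]),("blue",[(566,265),(670,268),(671,436),(562,433)])]:
    q=[T(b(*p),.035) for p in ps];v=(q[0]+q[1]-q[2]-q[3])/2;print(n,sum(q)/4,np.hypot(*v),np.arctan2(v[1],v[0]),q)
for p in[(386,363),(417,285),(450,227),(508,270)]: print("scene",ray("scene",b(*p),.09 if p[0]==508 else .074))
from scipy.spatial.transform import Rotation as R
s=robot.read_state();print(R.from_quat(s['tcp_rot']).as_matrix())
```

```text
white [0.6787 0.0625]
red [ 0.5513 -0.0039]
bearing [ 0.5524 -0.1188]
black [ 0.4228 -0.0578]
bottle [0.4231 0.0784]
pads [ 0.6814 -0.0822] 0.07171427294075172 -0.2789088789938401 [ 0.6782 -0.0813]
air [0.5518 0.1305] 0.09599772525476773 -0.4807283245065923
yel [0.5212 0.3392] 0.27213967497231223 -0.054269640326899404 [array([0.6608, 0.4166]), array([0.6533, 0.2469]), array([0.3801, 0.2615]), array([0.3905, 0.4315])]
blue [ 0.5016 -0.3528] 0.2738787134579596 -0.04415159906540677 [array([ 0.6396, -0.2723]), array([ 0.6372, -0.4453]), array([ 0.3634, -0.434 ]), array([ 0.3661, -0.2594])]
scene [0.6811 0.0637]
scene [ 0.5496 -0.0082]
scene [ 0.4254 -0.0574]
scene [0.4251 0.0777]
[[ 0.9744  0.2249 -0.0004]
 [ 0.2249 -0.9744  0.0018]
 [ 0.     -0.0018 -1.    ]]
```

Request:
step_arm(
  plan=[676, -558, -40, 0, 0, 0.227, 1, 676, -558, -40, 0, 0, 0.227, 1, 676, -558, -40, 0, 0, 0.227, 1, 676, -558, -40, 0, 0, 0.227, 1, 676, -558, -40, 0, 0, 0.227, 1, 676, -558, -40, 0, 0, 0.227, 1, 676, -558, -40, 0, 0, 0.227, 1, 676, -558, -40, 0, 0, 0.227, 1, 676, -558, -40, 0, 0, 0.227, 1, 676, -558, -40, 0, 0, 0.227, 1, 676, -558, -40, 0, 0, 0.227, 1, 676, -558, -40, 0, 0, 0.227, 1],
  newtons=25,
)

```text
time_s: 1.3
tool_pos: [0.5114, -0.156, 0.2231]
tcp_rot: [1.0, -0.0, -0.0, 0.0]
contact_force: [0.3, -0.5, 1.1]
width: 1.003
finger_force: 0.0
```

```bash
cat >> h.py <<'E'
from scipy.spatial.transform import Rotation as Ro
def go(x,y,z,yaw):  # shift in mm and turn in tool axes to a tool-down pose (tool x at yaw mod pi)
    s=robot.read_state();M=Ro.from_quat(s['tcp_rot'])
    D=np.array([[np.cos(yaw),np.sin(yaw),0],[np.sin(yaw),-np.cos(yaw),0],[0,0,-1]]).T
    w=(M.inv()*Ro.from_matrix(D)).as_rotvec()
    print((M.inv().apply(np.array([x,y,z])-s['tool_pos'])*1000).round(1),w.round(3),'at',s['tool_pos'].round(4),'t',round(s['time_s'],1),'w',round(s['width'],3),'f',round(s['finger_force'],1),'q',s['joint_positions'].round(2))
E
python3 - <<'E'
from h import *
go(.679,.063,.22,0)
b=lambda u,v:((u+.5)*.64-.5,(v+.5)*.64-.5)
for z in(.09,.1,.11,.12): print(z,ray("top",b(540,222),z),ray("scene",b(267,249),z))
E
```

```text
[ 167.5 -219.1    2.9] [ 0.     0.    -0.001] at [ 0.5114 -0.156   0.2231] t 1.3 w 1.003 f 0.0 q [ 0.82  0.3  -0.69  1.8   0.21  1.11 -1.51]
0.09 [ 0.69710204 -0.21841283] [ 0.69604343 -0.22148497]
0.1 [ 0.69436283 -0.21622107] [ 0.69876848 -0.2144494 ]
0.11 [ 0.69162362 -0.21402932] [ 0.70149353 -0.20741382]
0.12 [ 0.6888844  -0.21183756] [ 0.70421858 -0.20037825]
```

Request:
step_arm(
  plan=[168, -219, 3, 0, 0, 0, 1, 168, -219, 3, 0, 0, 0, 1, 168, -219, 3, 0, 0, 0, 1, 168, -219, 3, 0, 0, 0, 1, 168, -219, 3, 0, 0, 0, 1, 168, -219, 3, 0, 0, 0, 1, 168, -219, 40, 0, 0, 0, 1, 168, -219, 80, 0, 0, 0, 1, 168, -219, 110, 0, 0, 0, 1, 168, -219, 110, 0, 0, 0, 1],
)

```text
time_s: 2.3
tool_pos: [0.6744, 0.0603, 0.1071]
tcp_rot: [1.0, 0.0, -0.005, 0.001]
contact_force: [-0.6, -0.6, -0.6]
width: 1.003
finger_force: 0.0
```

Run:
```python
from h import *
go(.680,.063,.022,0)
t=robot.grab_frame("top")[90:240,140:340,::-1];s=robot.grab_frame("scene")[150:300,180:380,::-1]
cv2.imwrite("pics/c2.png",cv2.resize(np.vstack([t,s]),None,fx=2,fy=2,interpolation=cv2.INTER_CUBIC))
```

```text
[ 6.5 -2.8 85.1] [0.001 0.01  0.   ] at [0.6744 0.0603 0.1071] t 2.3 w 1.003 f 0.0 q [ 0.3   0.7  -0.64  1.53  0.45  1.07 -2.02]
```

View pics/c2.png

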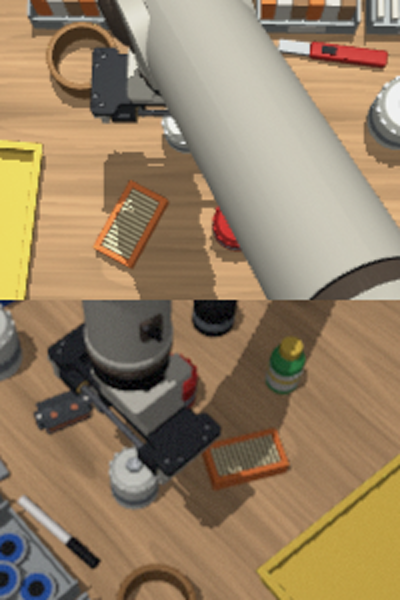

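The top picture is mostly hidden by the arm. In the scene half, the small white filter is at (135,473), below the open gripper, as expected.

Run:
```python
from h import *
go(.680,.063,.022,0)
```

```text
[ 1.6 -1.6 91. ] [-0.     0.001 -0.   ] at [0.6785 0.0614 0.113 ] t 2.4 w 1.002 f 0.0 q [ 0.3   0.69 -0.64  1.53  0.45  1.08 -2.02]
```

Request:
step_arm(
  plan=[2, -2, 30, 0, 0, 0, 1, 2, -2, 60, 0, 0, 0, 1, 2, -2, 90, 0, 0, 0, 1, 2, -2, 91, 0, 0, 0, 1, 2, -2, 91, 0, 0, 0, 1, 2, -2, 91, 0, 0, 0, 0.5, 2, -2, 91, 0, 0, 0, 0.5, 2, -2, 91, 0, 0, 0, 0.5, 2, -2, 91, 0, 0, 0, 0.5, 2, -2, 91, 0, 0, 0, 0.5],
  newtons=25,
)

```text
time_s: 3.4
tool_pos: [0.6812, 0.0631, 0.0228]
tcp_rot: [1.0, -0.0, 0.0, 0.0]
contact_force: [-0.9, -1.3, 2.6]
width: 0.64
finger_force: 25.0
```

Run:
```python
from h import *
go(.572,-.356,.22,-.044)
```

```text
[-108.9  419.2 -197.1] [ 0.    -0.001  0.044] at [0.6812 0.0631 0.0228] t 3.4 w 0.64 f 25.0 q [ 0.26  0.8  -0.59  1.57  0.51  0.94 -2.07]
```

Request:
step_arm(
  plan=[0, 0, -30, 0, 0, 0, 0.5, 0, 0, -75, 0, 0, 0, 0.5, 0, 0, -120, 0, 0, 0, 0.5, 0, 0, -165, 0, 0, 0, 0.5, -10, 40, -197, 0, 0, 0.044, 0.5, -23, 88, -197, 0, 0, 0.044, 0.5, -35, 136, -197, 0, 0, 0.044, 0.5, -48, 184, -197, 0, 0, 0.044, 0.5, -60, 232, -197, 0, 0, 0.044, 0.5, -73, 280, -197, 0, 0, 0.044, 0.5, -85, 325, -197, 0, 0, 0.044, 0.5, -97, 370, -197, 0, 0, 0.044, 0.5],
)

```text
time_s: 4.6
tool_pos: [0.5823, -0.3084, 0.2185]
tcp_rot: [1.0, -0.022, -0.001, -0.0]
contact_force: [0.2, 0.1, -1.3]
width: 0.637
finger_force: 25.0
```

Run:
```python
from h import *
f=robot.grab_frame("scene")
go(.572,-.356,.22,-.044)
cv2.imwrite("pics/s3.png",cv2.resize(f[40:240,110:360,::-1],None,fx=3,fy=3,interpolation=cv2.INTER_CUBIC))
```

```text
[-4.1 35.4 -2. ] [ 0.007  0.004 -0.012] at [ 0.5781 -0.3209  0.2178] t 4.7 w 0.635 f 25.0 q [ 0.89  0.54 -0.62  1.49  0.33  1.22 -1.41]
```

View pics/s3.png

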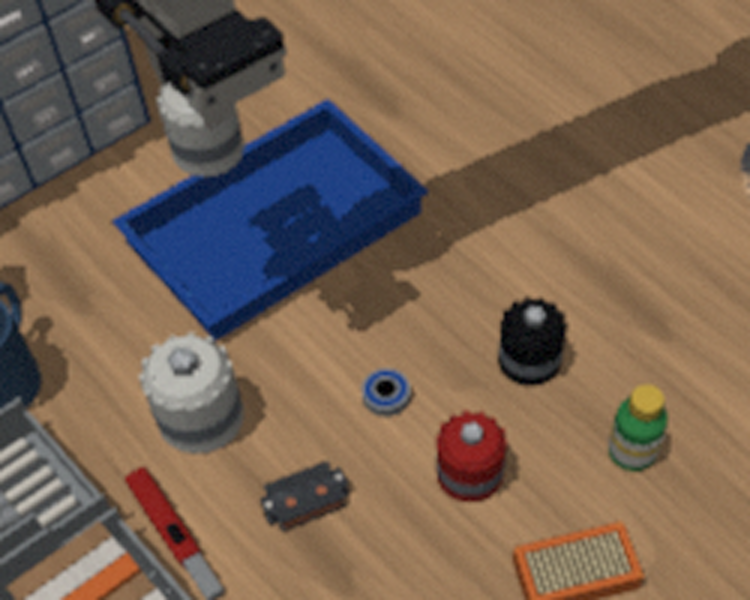

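Scene crop: the white filter is held upright over the blue tray, its base at about (208,160). I'll project the expected base and rim there, because the opening is a little small and still creeping.

Run:
```python
from h import *
c=robot.calibration("scene")
P=lambda p:((cv2.projectPoints(np.array([p],float),c['rvec'],c['tvec'],np.array([[c['fx'],0,c['cx']],[0,c['fy'],c['cy']],[0,0,1]]),None)[0].ravel()-[110,40]+.5)*3-.5).round(0)
x,y,z=.5823,-.3084,.2185-.022
print("base",P((x,y,z)),"top",P((x,y,z+.074)),[P((x+a,y+b,z)) for a,b in((.031,0),(-.031,0),(0,.031),(0,-.031))])
print(ray("scene",(110+208/3,40+160/3),z))
go(.572,-.356,.22,-.044)
```

```text
base [208. 151.] top [192.  82.] [array([178., 169.]), array([237., 133.]), array([230., 171.]), array([187., 131.])]
[ 0.58875716 -0.29833009]
[-4.1 35.4 -2. ] [ 0.007  0.004 -0.012] at [ 0.5781 -0.3209  0.2178] t 4.7 w 0.635 f 25.0 q [ 0.89  0.54 -0.62  1.49  0.33  1.22 -1.41]
```

Request:
step_arm(
  plan=[-3, 30, 0, 0, 0, 0, 0.5, -4, 35, 0, 0, 0, 0, 0.5, -4, 35, 30, 0, 0, 0, 0.5, -4, 35, 70, 0, 0, 0, 0.5, -4, 35, 110, 0, 0, 0, 0.5, -4, 35, 140, 0, 0, 0, 0.5, -4, 35, 155, 0, 0, 0, 0.5, -4, 35, 155, 0, 0, 0, 0.5, -4, 35, 155, 0, 0, 0, 0.5, -4, 35, 155, 0, 0, 0, 0.5],
)

```text
time_s: 5.65
tool_pos: [0.5801, -0.3419, 0.0665]
tcp_rot: [1.0, -0.022, 0.002, 0.001]
contact_force: [0.5, -1.0, -2.4]
width: 0.639
finger_force: 25.0
```

Run:
```python
from h import *
go(.572,-.356,.027,-.044)
```

```text
[-7.6 14.4 39.5] [ 0.002 -0.003 -0.   ] at [ 0.5801 -0.3419  0.0665] t 5.7 w 0.639 f 25.0 q [ 0.87  0.71 -0.56  1.58  0.43  0.97 -1.44]
```

Request:
step_arm(
  plan=[-7, 14, 10, 0, 0, 0, 0.5, -7, 14, 20, 0, 0, 0, 0.5, -7, 14, 28, 0, 0, 0, 0.5, -7, 14, 34, 0, 0, 0, 0.5, -7, 14, 37, 0, 0, 0, 0.5, -7, 14, 39, 0, 0, 0, 0.5, -7, 14, 39, 0, 0, 0, 0.5, -7, 14, 39, 0, 0, 0, 0.5],
)

```text
time_s: 6.45
tool_pos: [0.5705, -0.3545, 0.0269]
tcp_rot: [1.0, -0.022, -0.001, 0.0]
contact_force: [-6.7, 2.7, 11.4]
width: 0.641
finger_force: 25.1
```

Request:
step_arm(
  plan=[0, 0, 0, 0, 0, 0, 0.7, 0, 0, 0, 0, 0, 0, 0.85, 0, 0, 0, 0, 0, 0, 0.85, 0, 0, 0, 0, 0, 0, 0.85, 0, 0, -15, 0, 0, 0, 0.85, 0, 0, -40, 0, 0, 0, 0.85, 0, 0, -80, 0, 0, 0, 0.85, 0, 0, -120, 0, 0, 0, 0.85, 0, 0, -160, 0, 0, 0, 0.85, 0, 0, -193, 0, 0, 0, 0.85, 0, 0, -193, 0, 0, 0, 0.85, 0, 0, -193, 0, 0, 0, 0.85],
)

```text
time_s: 7.65
tool_pos: [0.5713, -0.3553, 0.22]
tcp_rot: [1.0, -0.022, 0.001, 0.001]
contact_force: [-0.0, 0.3, -0.9]
width: 0.849
finger_force: 0.0
```

Run:
```python
from h import *
f=robot.grab_frame("scene")
cv2.imwrite("pics/s4.png",cv2.resize(f[40:240,110:360,::-1],None,fx=3,fy=3,interpolation=cv2.INTER_CUBIC))
go(.681,-.082,.15,-.279)
```

```text
[  98.6 -277.7   68.2] [0.    0.    0.235] at [ 0.5703 -0.355   0.2183] t 7.7 w 0.852 f 0.0 q [ 0.93  0.56 -0.62  1.46  0.33  1.23 -1.34]
```

View pics/s4.png

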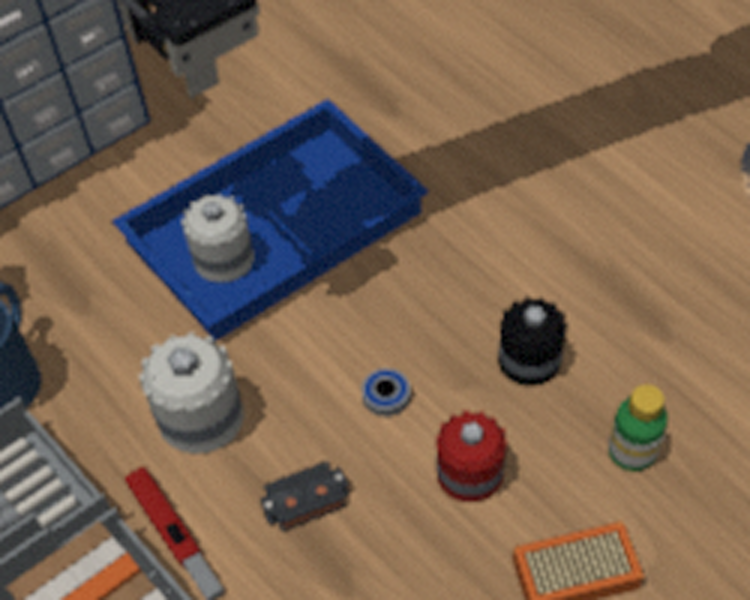

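The white filter stands in the blue tray at (218,235), with the distractors untouched. The pads are at (306,493). Gripping them across their width would put the gripper body against the big filter, so I'll grip them lengthwise (78 mm).

Run:
```python
from h import *
C=lambda u,v:(110+(u+.5)/3-.5,40+(v+.5)/3-.5)
a=ray("scene",C(267,507),.015);b=ray("scene",C(347,479),.015);print(a,b,(a+b)/2,np.hypot(*(a-b)),np.arctan2(*(a-b)[::-1]))
go(.681,-.082,.15,-.279-np.pi/2)
```

```text
[ 0.71449109 -0.09408829] [ 0.64354247 -0.06867037] [ 0.67901678 -0.08137933] 0.07536429323637067 -0.34401262708916536
[  98.6 -277.7   68.2] [ 0.    -0.     1.806] at [ 0.5703 -0.355   0.2183] t 7.7 w 0.852 f 0.0 q [ 0.93  0.56 -0.62  1.46  0.33  1.23 -1.34]
```

Request:
step_arm(
  plan=[98, -278, 68, 0, 0, 1.82, 1, 98, -278, 68, 0, 0, 1.82, 1, 98, -278, 68, 0, 0, 1.82, 1, 98, -278, 68, 0, 0, 1.82, 1, 98, -278, 68, 0, 0, 1.82, 1, 98, -278, 68, 0, 0, 1.82, 1, 98, -278, 68, 0, 0, 1.82, 1, 98, -278, 68, 0, 0, 1.82, 1, 98, -278, 68, 0, 0, 1.82, 1, 98, -278, 68, 0, 0, 1.82, 1, 98, -278, 68, 0, 0, 1.82, 1, 98, -278, 68, 0, 0, 1.82, 1],
)

```text
time_s: 8.9
tool_pos: [0.6774, -0.0828, 0.1466]
tcp_rot: [-0.7, 0.714, 0.011, -0.006]
contact_force: [-0.8, -2.3, -4.2]
width: 0.995
finger_force: 0.0
```

Request:
step_arm(
  plan=[0, 0, 0, 0, 0, 0.01, 1, 0, 0, 0, 0, 0, 0.02, 1, 0, 0, 0, 0, 0, 0.02, 1, 0, 0, 0, 0, 0, 0.02, 1],
)

```text
time_s: 9.3
tool_pos: [0.6777, -0.0828, 0.1464]
tcp_rot: [-0.695, 0.719, 0.012, -0.005]
contact_force: [-0.4, 0.2, 0.6]
width: 0.996
finger_force: 0.0
```

Run:
```python
from h import *
go(.680,-.082,.05,-.29-np.pi/2)
```

```text
[ 0.  -4.7 96.4] [0.026 0.006 0.255] at [ 0.6777 -0.0828  0.1464] t 9.3 w 0.996 f 0.0 q [-0.53  0.82  1.03  1.51 -0.73  1.26 -2.57]
```

Request:
step_arm(
  plan=[0, 0, 0, 0, 0, -1.6, 1, 0, 0, 0, 0, 0, -1.6, 1, 0, 0, 0, 0, 0, -1.6, 1, 0, 0, 0, 0, 0, -1.6, 1, 0, 0, 0, 0, 0, -1.6, 1, 0, 0, 0, 0, 0, -1.6, 1, 0, 0, 0, 0, 0, -1.6, 1, 0, 0, 0, 0, 0, -1.6, 1, 0, 0, 0, 0, 0, -1.6, 1, 0, 0, 0, 0, 0, -1.6, 1, 0, 0, 0, 0, 0, -1.6, 1, 0, 0, 0, 0, 0, -1.6, 1],
)

```text
time_s: 10.5
tool_pos: [0.6785, -0.0834, 0.1483]
tcp_rot: [1.0, -0.003, -0.011, -0.005]
contact_force: [-0.3, 0.3, 0.6]
width: 0.998
finger_force: 0.0
```

Run:
```python
from h import *
go(.680,-.082,.13,-.29+np.pi/2)
```

```text
[ 1.9 -1.2 18.2] [-0.023  0.012 -1.287] at [ 0.6785 -0.0834  0.1483] t 10.5 w 0.998 f 0.0 q [-0.35  0.67  0.68  1.5  -0.45  1.15 -1.16]
```

Request:
step_arm(
  plan=[2, -1, 18, -0.022, 0.012, -1.287, 1, 2, -1, 18, -0.022, 0.012, -1.287, 1, 2, -1, 18, -0.022, 0.012, -1.287, 1, 2, -1, 18, -0.022, 0.012, -1.287, 1, 2, -1, 18, -0.022, 0.012, -1.287, 1, 2, -1, 18, -0.022, 0.012, -1.287, 1, 2, -1, 18, -0.022, 0.012, -1.287, 1, 2, -1, 18, -0.022, 0.012, -1.287, 1, 2, -1, 18, -0.022, 0.012, -1.287, 1, 2, -1, 18, -0.022, 0.012, -1.287, 1, 2, -1, 18, -0.022, 0.012, -1.287, 1, 2, -1, 18, -0.022, 0.012, -1.287, 1],
)

```text
time_s: 11.7
tool_pos: [0.6798, -0.0821, 0.1291]
tcp_rot: [0.803, 0.596, -0.002, 0.0]
contact_force: [0.4, -0.3, -0.7]
width: 1.001
finger_force: 0.0
```

Run:
```python
from h import *
go(.680,-.082,.05,-.29+np.pi/2)
```

```text
[ 0.3  0.3 79.1] [-0.002  0.003 -0.003] at [ 0.6798 -0.0821  0.1291] t 11.7 w 1.001 f 0.0 q [-0.18  0.62  0.38  1.53 -0.25  1.04 -0.03]
```

Descend to z = 0.04 and check the fit around the pads before going lower.

Request:
step_arm(
  plan=[0, 0, 30, 0, 0, 0, 1, 0, 0, 60, 0, 0, 0, 1, 0, 0, 85, 0, 0, 0, 1, 0, 0, 95, 0, 0, 0, 1, 0, 0, 97, 0, 0, 0, 1, 0, 0, 97, 0, 0, 0, 1],
)

```text
time_s: 12.3
tool_pos: [0.68, -0.0823, 0.0324]
tcp_rot: [0.802, 0.597, -0.002, 0.0]
contact_force: [0.3, 0.3, 0.3]
width: 1.003
finger_force: 0.0
```

Run:
```python
from h import *
f=robot.grab_frame("scene");g=robot.grab_frame("top")
cv2.imwrite("pics/s5.png",np.hstack([cv2.resize(f[140:260,160:280,::-1],(400,400),interpolation=cv2.INTER_CUBIC),cv2.resize(g[100:220,230:350,::-1],(400,400),interpolation=cv2.INTER_CUBIC)]))
go(.680,-.082,.005,-.29+np.pi/2)
```

```text
[ 0.2 -0.8 28.4] [ 0.     0.002 -0.001] at [ 0.6808 -0.0823  0.0334] t 12.4 w 1.003 f 0.0 q [-0.15  0.73  0.35  1.58 -0.29  0.88  0.01]
```

View pics/s5.png

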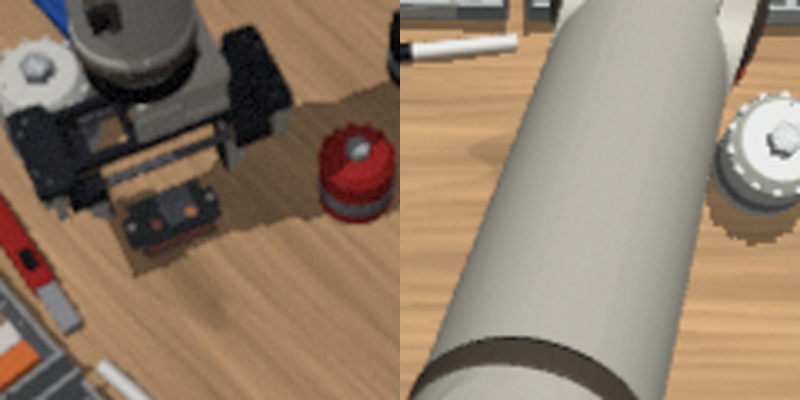

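Scene half: the finger tips, at about (105,205) and (232,155), straddle the pads' ears at (130,230) and (215,200), centred and aligned.

Request:
step_arm(
  plan=[0, 0, 12, 0, 0, 0, 1, 0, 0, 22, 0, 0, 0, 1, 0, 0, 27, 0, 0, 0, 1, 0, 0, 28, 0, 0, 0, 1, 0, 0, 28, 0, 0, 0, 0.6, 0, 0, 28, 0, 0, 0, 0.6, 0, 0, 28, 0, 0, 0, 0.6, 0, 0, 28, 0, 0, 0, 0.6],
  newtons=25,
)

```text
time_s: 13.2
tool_pos: [0.6796, -0.0822, 0.0041]
tcp_rot: [0.802, 0.597, -0.002, 0.0]
contact_force: [-0.3, 0.1, 0.7]
width: 0.7
finger_force: 0.0
```

Request:
step_arm(
  plan=[0, 0, -15, 0, 0, 0, 0.6, 0, 0, -50, 0, 0, 0, 0.6, 0, 0, -90, 0, 0, 0, 0.6, 0, 0, -130, 0, 0, 0, 0.6, 0, 0, -170, 0, 0, 0, 0.6, 0, 0, -190, 0, 0, 0, 0.6, 0, 0, -190, 0, 0, 0, 0.6],
)

```text
time_s: 13.9
tool_pos: [0.6828, -0.0825, 0.1999]
tcp_rot: [0.802, 0.597, 0.002, 0.003]
contact_force: [-0.0, -0.2, 0.7]
width: 0.602
finger_force: 0.0
```

Run:
```python
from h import *
f=robot.grab_frame("scene")
cv2.imwrite("pics/s6.png",cv2.resize(f[40:240,110:360,::-1],None,fx=2.4,fy=2.4,interpolation=cv2.INTER_CUBIC))
go(.521,.339,.19,-.054+np.pi/2)
```

```text
[ 357.5 -274.2    5.7] [ 0.002  0.002 -0.237] at [ 0.6813 -0.082   0.197 ] t 13.9 w 0.598 f 0.0 q [-0.19  0.55  0.4   1.47 -0.22  1.16 -0.04]
```

View pics/s6.png

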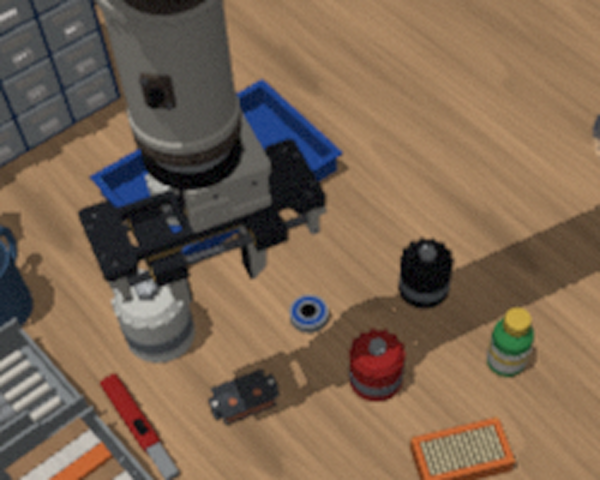

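Missed: the fingers closed to 0.6 with no force, and the pads are still at (243,397), unmoved. I'll project the tool point into both pictures to see why.

Run:
```python
from h import *
c=robot.calibration("scene")
K=np.array([[c['fx'],0,c['cx']],[0,c['fy'],c['cy']],[0,0,1]])
P=lambda p:cv2.projectPoints(np.array([p],float),c['rvec'],c['tvec'],K,None)[0].ravel()
d=np.array([.958,-.286])
print("s5 tips",[((P((*(np.array([.680,-.0823])+k*d),.033))-[160,140])/.3).round() for k in(.046,0,-.046)])
print("s5 pads exp",[((P((*(np.array([.680,-.082])+k*d),.02))-[160,140])/.3).round() for k in(.039,0,-.039)])
print("s6 tips",[((P((*(np.array([.6828,-.0825])+k*d),.2))-[110,40])*2.4).round() for k in(.028,0,-.028)])
print(robot.read_state()['tcp_rot'])
f=robot.grab_frame("scene")
cv2.imwrite("pics/s7.png",cv2.resize(f[90:220,120:260,::-1],None,fx=4.5,fy=4.5,interpolation=cv2.INTER_CUBIC))
```

```text
s5 tips [array([115., 224.]), array([170., 202.]), array([223., 181.])]
s5 pads exp [array([126., 229.]), array([172., 210.]), array([216., 192.])]
s6 tips [array([194., 312.]), array([222., 301.]), array([249., 290.])]
[8.02027459e-01 5.97285168e-01 1.74827006e-04 1.53368684e-03]
```

View pics/s7.png

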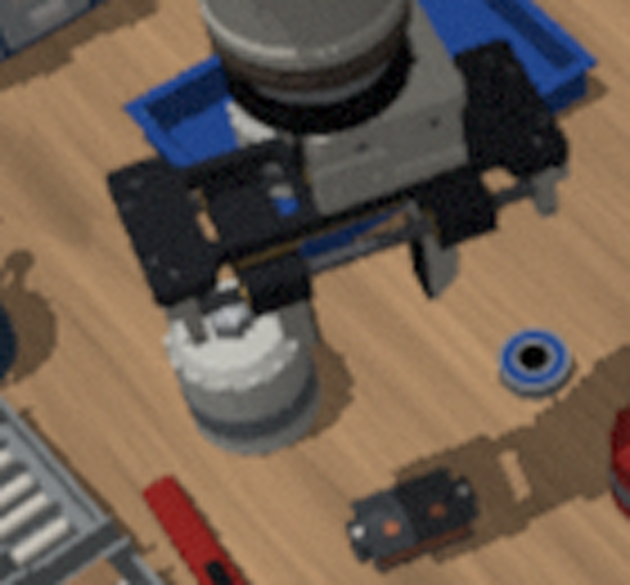

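The visible tip (435,297 in this crop) sits about 5–7 px higher than projected, which is roughly 19 mm. So the real tips are about 19 mm above the reported TCP, and the fingers passed over the pads. I'll go down again, feeling for contact on the way.

Request:
step_arm(
  plan=[0, 0, 40, 0, 0, 0, 1, 0, 0, 85, 0, 0, 0, 1, 0, 0, 130, 0, 0, 0, 1, 0, 0, 165, 0, 0, 0, 1, 0, 0, 185, 0, 0, 0, 1, 0, 0, 192, 0, 0, 0, 1, 0, 0, 192, 0, 0, 0, 1, 0, 0, 196, 0, 0, 0, 1, 0, 0, 200, 0, 0, 0, 1, 0, 0, 204, 0, 0, 0, 1, 0, 0, 204, 0, 0, 0, 1],
)

```text
time_s: 15.1
tool_pos: [0.6792, -0.0821, -0.0102]
tcp_rot: [0.802, 0.597, -0.002, -0.0]
contact_force: [-0.2, -1.2, 0.4]
width: 1.002
finger_force: 0.0
```

Run:
```python
from h import *
go(.680,-.082,-.013,-.29+np.pi/2)
print(robot.read_state()['contact_force'])
f=robot.grab_frame("scene")
cv2.imwrite("pics/s8.png",cv2.resize(f[140:240,150:270,::-1],None,fx=4,fy=4,interpolation=cv2.INTER_CUBIC))
```

```text
[0.3 0.8 2.8] [-0.002  0.003 -0.   ] at [ 0.6792 -0.0821 -0.0102] t 15.1 w 1.002 f 0.0 q [-0.14  0.78  0.33  1.59 -0.31  0.82  0.02]
[-0.22614493 -1.1693952   0.37390661]
```

View pics/s8.png

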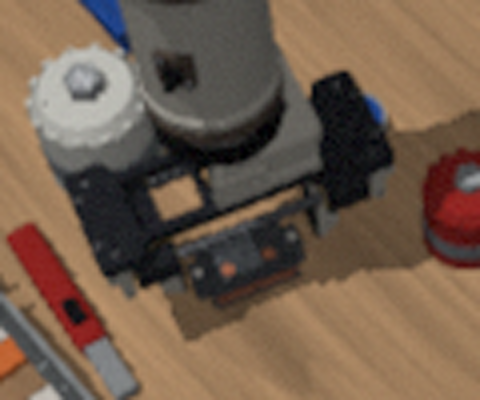

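The TCP reads -0.010 with no contact, which confirms the offset. The fingers, at about (175,285) and (325,232), straddle the pads at (245,265). I'll lower a little and close.

Request:
step_arm(
  plan=[0, 0, 2, 0, 0, 0, 1, 0, 0, 4, 0, 0, 0, 1, 0, 0, 4, 0, 0, 0, 0.6, 0, 0, 4, 0, 0, 0, 0.6, 0, 0, 4, 0, 0, 0, 0.6, 0, 0, 4, 0, 0, 0, 0.6],
  newtons=25,
)

```text
time_s: 15.75
tool_pos: [0.6793, -0.0823, -0.0143]
tcp_rot: [0.802, 0.597, -0.002, 0.0]
contact_force: [0.5, -0.6, -1.3]
width: 0.844
finger_force: 25.0
```

Request:
step_arm(
  plan=[0, 0, -15, 0, 0, 0, 0.6, 0, 0, -50, 0, 0, 0, 0.6, 0, 0, -95, 0, 0, 0, 0.6, 0, 0, -140, 0, 0, 0, 0.6, 0, 0, -180, 0, 0, 0, 0.6, 25, -19, -205, 0, 0, 0, 0.6, 60, -46, -205, 0, 0, -0.1, 0.6, 98, -75, -205, 0, 0, -0.237, 0.6, 136, -104, -205, 0, 0, -0.237, 0.6, 174, -133, -205, 0, 0, -0.237, 0.6, 212, -163, -205, 0, 0, -0.237, 0.6, 212, -163, -205, 0, 0, -0.237, 0.6],
)

```text
time_s: 16.95
tool_pos: [0.5804, 0.1787, 0.1911]
tcp_rot: [0.721, 0.692, -0.001, -0.003]
contact_force: [-0.4, 0.3, -1.9]
width: 0.843
finger_force: 25.0
```

Run:
```python
from h import *
go(.521,.339,.19,-.054+np.pi/2)
```

```text
[157.8 -65.9   2. ] [-0.005 -0.003  0.013] at [0.5804 0.1787 0.1911] t 16.9 w 0.843 f 25.0 q [-0.57  0.41  0.3   1.68 -0.14  1.07 -0.27]
```

Request:
step_arm(
  plan=[40, -17, 0, 0, 0, 0.01, 0.6, 85, -36, 0, 0, 0, 0.01, 0.6, 130, -54, 0, 0, 0, 0.01, 0.6, 158, -66, 0, 0, 0, 0.01, 0.6, 158, -66, 30, 0, 0, 0.01, 0.6, 158, -66, 70, 0, 0, 0.01, 0.6, 158, -66, 110, 0, 0, 0.01, 0.6, 158, -66, 140, 0, 0, 0.01, 0.6, 158, -66, 155, 0, 0, 0.01, 0.6, 158, -66, 160, 0, 0, 0.01, 0.6, 158, -66, 160, 0, 0, 0.01, 0.6],
)

```text
time_s: 18.05
tool_pos: [0.527, 0.329, 0.0309]
tcp_rot: [0.729, 0.684, -0.002, -0.0]
contact_force: [0.3, -0.4, -1.2]
width: 0.84
finger_force: 25.0
```

Run:
```python
from h import *
go(.521,.339,-.009,-.054+np.pi/2)
```

```text
[ 9.7 -6.6 39.9] [-0.002  0.002 -0.01 ] at [0.527  0.329  0.0309] t 18.1 w 0.84 f 25.0 q [-0.76  0.62  0.21  1.75 -0.17  0.79 -0.53]
```

Request:
step_arm(
  plan=[5, -3, 10, 0, 0, -0.01, 0.6, 9, -6, 20, 0, 0, -0.01, 0.6, 9, -6, 28, 0, 0, -0.01, 0.6, 9, -6, 34, 0, 0, -0.01, 0.6, 9, -6, 37, 0, 0, -0.01, 0.6, 9, -6, 39, 0, 0, -0.01, 0.6, 9, -6, 39, 0, 0, -0.01, 0.6, 9, -6, 39, 0, 0, -0.01, 0.6],
)

```text
time_s: 18.85
tool_pos: [0.5212, 0.3382, -0.0086]
tcp_rot: [0.726, 0.688, -0.002, -0.0]
contact_force: [0.4, 0.1, -1.9]
width: 0.837
finger_force: 25.0
```

Request:
step_arm(
  plan=[0, 0, 1, 0, 0, 0, 0.6, 0, 0, 2, 0, 0, 0, 0.6, 0, 0, 2, 0, 0, 0, 0.6],
)

```text
time_s: 19.15
tool_pos: [0.5212, 0.3384, -0.0104]
tcp_rot: [0.726, 0.688, -0.002, -0.0]
contact_force: [-0.2, 0.2, 1.1]
width: 0.844
finger_force: 25.0
```

Request:
step_arm(
  plan=[0, 0, 0, 0, 0, 0, 0.92, 0, 0, 0, 0, 0, 0, 1, 0, 0, 0, 0, 0, 0, 1, 0, 0, 0, 0, 0, 0, 1, 0, 0, -15, 0, 0, 0, 1, 0, 0, -50, 0, 0, 0, 1, 0, 0, -95, 0, 0, 0, 1, 0, 0, -140, 0, 0, 0, 1, 0, 0, -185, 0, 0, 0, 1, 0, 0, -210, 0, 0, 0, 1, 0, 0, -210, 0, 0, 0, 1],
)

```text
time_s: 20.25
tool_pos: [0.5246, 0.3405, 0.2059]
tcp_rot: [0.726, 0.688, 0.003, 0.0]
contact_force: [0.5, 0.3, 1.0]
width: 1.002
finger_force: 0.0
```

Run:
```python
from h import *
go(.424,.078,.2,-.054+np.pi)
f=robot.grab_frame("scene")
cv2.imwrite("pics/s9.png",cv2.resize(f[140:384,210:460,::-1],None,fx=2.4,fy=2.4,interpolation=cv2.INTER_CUBIC))
```

```text
[-267.5  -86.3    4.3] [ 0.007  0.    -1.571] at [0.5246 0.3405 0.2059] t 20.2 w 1.002 f 0.0 q [-0.81  0.42  0.25  1.63 -0.11  1.1  -0.58]
```

View pics/s9.png

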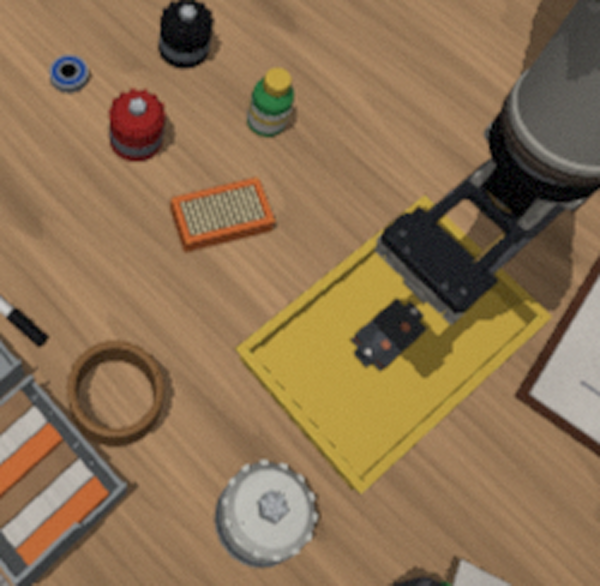

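The pads lie flat in the middle of the yellow tray at (390,335). The bottle is next.

Request:
step_arm(
  plan=[-267, -86, 4, 0, 0, -1.571, 1, -267, -86, 4, 0, 0, -1.571, 1, -267, -86, 4, 0, 0, -1.571, 1, -267, -86, 4, 0, 0, -1.571, 1, -267, -86, 4, 0, 0, -1.571, 1, -267, -86, 4, 0, 0, -1.571, 1, -267, -86, 4, 0, 0, -1.571, 1, -267, -86, 4, 0, 0, -1.571, 1, -267, -86, 4, 0, 0, -1.571, 1, -267, -86, 4, 0, 0, -1.571, 1, -267, -86, 4, 0, 0, -1.571, 1, -267, -86, 4, 0, 0, -1.571, 1],
)

```text
time_s: 21.5
tool_pos: [0.4203, 0.0764, 0.1954]
tcp_rot: [0.026, 1.0, -0.001, -0.002]
contact_force: [-0.2, -0.1, -0.3]
width: 0.998
finger_force: 0.0
```

Run:
```python
from h import *
go(.424,.078,.10,-.054+np.pi)
```

```text
[-4.   2.1 95.3] [-0.003 -0.005  0.001] at [0.4203 0.0764 0.1954] t 21.5 w 0.998 f 0.0 q [-0.45  0.07  0.22  2.09 -0.02  0.99  1.29]
```

Request:
step_arm(
  plan=[-4, 2, 30, 0, 0, 0, 1, -4, 2, 70, 0, 0, 0, 1, -4, 2, 110, 0, 0, 0, 1, -4, 2, 145, 0, 0, 0, 1, -4, 2, 170, 0, 0, 0, 1, -4, 2, 184, 0, 0, 0, 1, -4, 2, 184, 0, 0, 0, 1, -4, 2, 184, 0, 0, 0, 0.35, -4, 2, 184, 0, 0, 0, 0.35, -4, 2, 184, 0, 0, 0, 0.35, -4, 2, 184, 0, 0, 0, 0.35, -4, 2, 184, 0, 0, 0, 0.35],
  newtons=15,
)

```text
time_s: 22.7
tool_pos: [0.4254, 0.0782, 0.0127]
tcp_rot: [0.027, 1.0, -0.001, -0.001]
contact_force: [-0.6, 1.2, 0.2]
width: 0.619
finger_force: 0.0
```

Request:
step_arm(
  plan=[0, 0, 0, 0, 0, 0, 0.35, 0, 0, 0, 0, 0, 0, 0.35],
)

```text
time_s: 22.9
tool_pos: [0.4251, 0.0783, 0.0123]
tcp_rot: [0.027, 1.0, -0.001, -0.001]
contact_force: [0.2, 0.1, 2.2]
width: 0.496
finger_force: 15.0
```

Run:
```python
from h import *
c,s=np.cos(-.054),np.sin(-.054)
go(.521+.085*c,.339+.085*s,.21,-.054+np.pi)
```

```text
[-166.4  265.  -198.6] [-0.002 -0.002  0.001] at [0.4251 0.0783 0.0123] t 22.9 w 0.496 f 15.0 q [-0.4   0.4   0.18  2.22 -0.14  0.53  1.4 ]
```

Request:
step_arm(
  plan=[0, 0, -20, 0, 0, 0, 0.35, 0, 0, -60, 0, 0, 0, 0.35, 0, 0, -105, 0, 0, 0, 0.35, 0, 0, -150, 0, 0, 0, 0.35, -20, 32, -185, 0, 0, 0, 0.35, -43, 69, -198, 0, 0, 0, 0.35, -67, 107, -198, 0, 0, 0, 0.35, -91, 145, -198, 0, 0, 0, 0.35, -115, 183, -198, 0, 0, 0, 0.35, -139, 221, -198, 0, 0, 0, 0.35, -158, 250, -198, 0, 0, 0, 0.35, -166, 265, -198, 0, 0, 0, 0.35],
)

```text
time_s: 24.1
tool_pos: [0.6057, 0.3374, 0.2074]
tcp_rot: [0.025, 1.0, -0.001, -0.002]
contact_force: [0.3, -0.1, -0.7]
width: 0.495
finger_force: 15.0
```

Request:
step_arm(
  plan=[0, 0, 0, 0, 0, 0, 0.35, 0, 0, 30, 0, 0, 0, 0.35, 0, 0, 70, 0, 0, 0, 0.35, 0, 0, 110, 0, 0, 0, 0.35, 0, 0, 140, 0, 0, 0, 0.35, 0, 0, 155, 0, 0, 0, 0.35, 0, 0, 155, 0, 0, 0, 0.35, 0, 0, 155, 0, 0, 0, 0.35],
)

```text
time_s: 24.9
tool_pos: [0.6057, 0.3338, 0.0553]
tcp_rot: [0.027, 1.0, -0.001, -0.001]
contact_force: [-0.4, 0.2, -0.6]
width: 0.498
finger_force: 15.0
```

Run:
```python
from h import *
c,s=np.cos(-.054),np.sin(-.054)
go(.521+.085*c,.339+.085*s,.016,-.054+np.pi)
```

```text
[-0.2  0.6 39.3] [-0.002 -0.002  0.   ] at [0.6057 0.3338 0.0553] t 24.9 w 0.498 f 15.0 q [-0.63  0.69  0.13  1.55 -0.1   0.91  1.05]
```

Request:
step_arm(
  plan=[0, 0, 10, 0, 0, 0, 0.35, 0, 0, 20, 0, 0, 0, 0.35, 0, 0, 28, 0, 0, 0, 0.35, 0, 0, 34, 0, 0, 0, 0.35, 0, 0, 37, 0, 0, 0, 0.35, 0, 0, 39, 0, 0, 0, 0.35, 0, 0, 40, 0, 0, 0, 0.35, 0, 0, 40, 0, 0, 0, 0.35],
)

```text
time_s: 25.7
tool_pos: [0.6051, 0.334, 0.0163]
tcp_rot: [0.027, 1.0, -0.001, -0.001]
contact_force: [-4.6, -2.3, 12.9]
width: 0.494
finger_force: 15.0
```

Request:
step_arm(
  plan=[0, 0, 0, 0, 0, 0, 0.6, 0, 0, 0, 0, 0, 0, 0.75, 0, 0, 0, 0, 0, 0, 0.75, 0, 0, 0, 0, 0, 0, 0.75, 0, 0, -15, 0, 0, 0, 0.75, 0, 0, -45, 0, 0, 0, 0.75, 0, 0, -90, 0, 0, 0, 0.75, 0, 0, -135, 0, 0, 0, 0.75, 0, 0, -175, 0, 0, 0, 0.75, 0, 0, -195, 0, 0, 0, 1, 0, 0, -195, 0, 0, 0, 1],
)

```text
time_s: 26.8
tool_pos: [0.6081, 0.3356, 0.2151]
tcp_rot: [0.027, 1.0, 0.001, 0.002]
contact_force: [-0.9, 0.0, -0.1]
width: 0.877
finger_force: 0.0
```

Run:
```python
from h import *
go(.424,-.058,.2,-.054+np.pi)
```

```text
[ 162.9 -402.9   13.2] [0.003 0.005 0.001] at [0.6081 0.3356 0.2151] t 26.8 w 0.877 f 0.0 q [-0.64  0.53  0.15  1.43 -0.08  1.19  1.03]
```

Request:
step_arm(
  plan=[161, -402, 11, 0, 0, 0, 1, 161, -402, 11, 0, 0, 0, 1, 161, -402, 11, 0, 0, 0, 1, 161, -402, 11, 0, 0, 0, 1, 161, -402, 11, 0, 0, 0, 1, 161, -402, 11, 0, 0, 0, 1, 161, -402, 11, 0, 0, 0, 1, 161, -402, 11, 0, 0, 0, 1, 161, -402, 11, 0, 0, 0, 1, 161, -402, 11, 0, 0, 0, 1, 161, -402, 11, 0, 0, 0, 1, 161, -402, 11, 0, 0, 0, 1],
)

```text
time_s: 28.0
tool_pos: [0.4235, -0.0575, 0.1993]
tcp_rot: [0.026, 1.0, -0.001, -0.002]
contact_force: [0.7, -0.1, -0.5]
width: 1.001
finger_force: 0.0
```

Run:
```python
from h import *
go(.424,-.058,.003,-.054+np.pi)
```

```text
[-1.200e+00 -1.000e-01  1.963e+02] [-0.002 -0.003  0.002] at [ 0.4235 -0.0575  0.1993] t 28.0 w 1.001 f 0.0 q [-0.25  0.06  0.34  2.09 -0.02  0.99  1.61]
```

Request:
step_arm(
  plan=[-1, 0, 30, 0, 0, 0, 1, -1, 0, 70, 0, 0, 0, 1, -1, 0, 110, 0, 0, 0, 1, -1, 0, 150, 0, 0, 0, 1, -1, 0, 180, 0, 0, 0, 1, -1, 0, 195, 0, 0, 0, 1, -1, 0, 196, 0, 0, 0, 1, -1, 0, 196, 0, 0, 0, 0.5, -1, 0, 196, 0, 0, 0, 0.5, -1, 0, 196, 0, 0, 0, 0.5, -1, 0, 196, 0, 0, 0, 0.5, -1, 0, 196, 0, 0, 0, 0.5],
  newtons=25,
)

```text
time_s: 29.2
tool_pos: [0.4244, -0.0588, 0.0042]
tcp_rot: [0.027, 1.0, -0.001, -0.001]
contact_force: [0.3, 0.5, 4.5]
width: 0.66
finger_force: 25.0
```

Run:
```python
from h import *
c,s=np.cos(-.054),np.sin(-.054)
go(.521-.083*c,.339-.083*s,.21,-.054+np.pi)
```

```text
[   8.   402.1 -206.5] [-0.002 -0.001  0.001] at [ 0.4244 -0.0588  0.0042] t 29.2 w 0.66 f 25.0 q [-0.16  0.42  0.27  2.24 -0.22  0.51  1.8 ]
```

Request:
step_arm(
  plan=[0, 0, -20, 0, 0, 0, 0.5, 0, 0, -60, 0, 0, 0, 0.5, 0, 0, -105, 0, 0, 0, 0.5, 0, 0, -150, 0, 0, 0, 0.5, 1, 25, -185, 0, 0, 0, 0.5, 2, 60, -206, 0, 0, 0, 0.5, 2, 105, -206, 0, 0, 0, 0.5, 3, 150, -206, 0, 0, 0, 0.5, 4, 195, -206, 0, 0, 0, 0.5, 5, 240, -206, 0, 0, 0, 0.5, 6, 285, -206, 0, 0, 0, 0.5, 7, 330, -206, 0, 0, 0, 0.5],
)

```text
time_s: 30.4
tool_pos: [0.434, 0.2725, 0.2083]
tcp_rot: [0.027, 1.0, -0.001, -0.002]
contact_force: [1.5, -0.9, -2.8]
width: 0.658
finger_force: 25.0
```

Request:
step_arm(
  plan=[1, 40, 0, 0, 0, 0, 0.5, 1, 72, 0, 0, 0, 0, 0.5, 1, 72, 20, 0, 0, 0, 0.5, 1, 72, 60, 0, 0, 0, 0.5, 1, 72, 100, 0, 0, 0, 0.5, 1, 72, 135, 0, 0, 0, 0.5, 1, 72, 155, 0, 0, 0, 0.5, 1, 72, 160, 0, 0, 0, 0.5, 1, 72, 160, 0, 0, 0, 0.5, 1, 72, 160, 0, 0, 0, 0.5],
)

```text
time_s: 31.4
tool_pos: [0.438, 0.3434, 0.0496]
tcp_rot: [0.027, 1.0, -0.001, -0.001]
contact_force: [-0.4, 0.1, -2.4]
width: 0.658
finger_force: 25.0
```

Run:
```python
from h import *
c,s=np.cos(-.054),np.sin(-.054)
go(.521-.083*c,.339-.083*s,.008,-.054+np.pi)
```

```text
[-0.2  0.1 41.6] [-0.001 -0.002  0.001] at [0.438  0.3434 0.0496] t 31.4 w 0.658 f 25.0 q [-0.74  0.49  0.04  1.91 -0.03  0.74  0.83]
```

Request:
step_arm(
  plan=[0, 0, 10, 0, 0, 0, 0.5, 0, 0, 20, 0, 0, 0, 0.5, 0, 0, 29, 0, 0, 0, 0.5, 0, 0, 35, 0, 0, 0, 0.5, 0, 0, 39, 0, 0, 0, 0.5, 0, 0, 41, 0, 0, 0, 0.5, 0, 0, 42, 0, 0, 0, 0.5, 0, 0, 42, 0, 0, 0, 0.5],
)

```text
time_s: 32.2
tool_pos: [0.4366, 0.3424, 0.0082]
tcp_rot: [0.027, 1.0, -0.002, -0.002]
contact_force: [-6.0, -4.8, 15.6]
width: 0.658
finger_force: 25.1
```

Request:
step_arm(
  plan=[0, 0, 0, 0, 0, 0, 0.75, 0, 0, 0, 0, 0, 0, 0.85, 0, 0, 0, 0, 0, 0, 0.85, 0, 0, 0, 0, 0, 0, 0.85, 0, 0, -15, 0, 0, 0, 0.85, 0, 0, -45, 0, 0, 0, 0.85, 0, 0, -90, 0, 0, 0, 0.85, 0, 0, -135, 0, 0, 0, 0.85, 0, 0, -175, 0, 0, 0, 0.85, 0, 0, -195, 0, 0, 0, 1, 0, 0, -195, 0, 0, 0, 1],
)

```text
time_s: 33.3
tool_pos: [0.4399, 0.345, 0.2067]
tcp_rot: [0.027, 1.0, 0.002, 0.002]
contact_force: [0.7, 0.2, 1.0]
width: 0.968
finger_force: 0.0
```

Run:
```python
from h import *
C=lambda u,v:(210+(u+.5)/2.4-.5,140+(v+.5)/2.4-.5)
q=[ray("scene",C(*p),.028) for p in((171,208),(262,179),(275,211),(186,241))]
v=(q[1]+q[2]-q[0]-q[3])/2;print(sum(q)/4,np.hypot(*v),np.arctan2(-v[1],-v[0]))
go(.551,.130,.15,-.475+np.pi)
f=robot.grab_frame("scene")
cv2.imwrite("pics/s10.png",cv2.resize(f[140:384,210:460,::-1],None,fx=2.4,fy=2.4,interpolation=cv2.INTER_CUBIC))
```

```text
[0.55160315 0.13252564] 0.10406885063346705 -0.3922227315545136
[-122.3 -209.    56.3] [0.004 0.002 0.422] at [0.4399 0.345  0.2067] t 33.3 w 0.968 f 0.0 q [-0.75  0.29  0.05  1.79 -0.02  1.06  0.82]
```

View pics/s10.png

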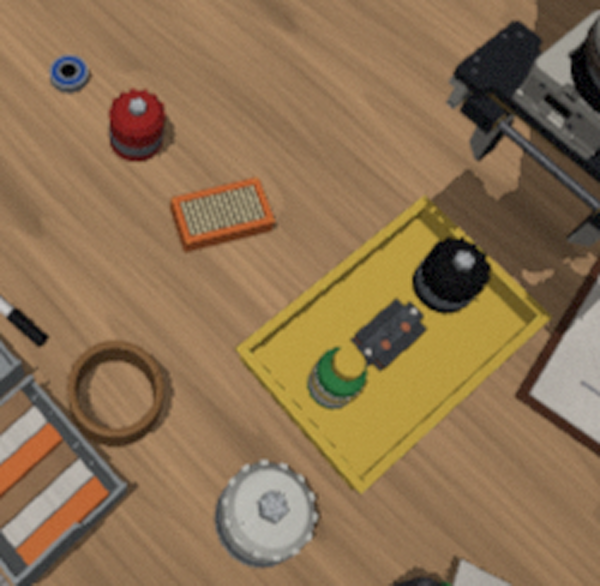

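The yellow tray holds the black filter at (452,272), the pads at (390,335) and the bottle at (340,378), all upright or flat. Now the air filter, at (222,213).

Request:
step_arm(
  plan=[-121, -207, 50, 0, 0, 0.415, 1, -121, -207, 50, 0, 0, 0.415, 1, -121, -207, 50, 0, 0, 0.415, 1, -121, -207, 50, 0, 0, 0.415, 1, -121, -207, 50, 0, 0, 0.415, 1, -121, -207, 50, 0, 0, 0.415, 1, -121, -207, 50, 0, 0, 0.415, 1, -121, -207, 50, 0, 0, 0.415, 1, -121, -207, 50, 0, 0, 0.415, 1],
)

```text
time_s: 34.25
tool_pos: [0.5464, 0.1319, 0.1514]
tcp_rot: [0.231, 0.973, -0.001, -0.002]
contact_force: [-0.9, -0.7, -0.5]
width: 1.001
finger_force: 0.0
```

Run:
```python
from h import *
go(.5517,.131,-.007,-.47+np.pi)
```

```text
[ -5.5   2.  158.4] [-0.003 -0.003  0.005] at [0.5464 0.1319 0.1514] t 34.2 w 1.001 f 0.0 q [-0.46  0.37  0.22  1.83 -0.1   0.96  0.9 ]
```

Request:
step_arm(
  plan=[-5, 2, 30, 0, 0, 0, 1, -5, 2, 70, 0, 0, 0, 1, -5, 2, 110, 0, 0, 0, 1, -5, 2, 140, 0, 0, 0, 1, -5, 2, 155, 0, 0, 0, 1, -5, 2, 158, 0, 0, 0, 1, -5, 2, 158, 0, 0, 0, 0.5, -5, 2, 158, 0, 0, 0, 0.5, -5, 2, 158, 0, 0, 0, 0.5, -5, 2, 158, 0, 0, 0, 0.5, -5, 2, 158, 0, 0, 0, 0.5, -5, 2, 158, 0, 0, 0, 0.5],
  newtons=12,
)

```text
time_s: 35.45
tool_pos: [0.5528, 0.1294, -0.0056]
tcp_rot: [0.232, 0.973, -0.001, -0.001]
contact_force: [-0.4, -0.6, 4.9]
width: 0.604
finger_force: 12.0
```

Run:
```python
from h import *
c,s=np.cos(-.044),np.sin(-.044)
go(.502-.05*c,-.353-.05*s,.19,-.044+np.pi)
```

```text
[-126.7 -474.4 -194.6] [-0.002 -0.001 -0.424] at [ 0.5528  0.1294 -0.0056] t 35.5 w 0.604 f 12.0 q [-0.42  0.6   0.18  1.9  -0.16  0.65  0.96]
```

Request:
step_arm(
  plan=[0, 0, -20, 0, 0, 0, 0.5, 0, 0, -60, 0, 0, 0, 0.5, 0, 0, -105, 0, 0, 0, 0.5, 0, 0, -150, 0, 0, 0, 0.5, 0, 0, -195, 0, 0, 0, 0.5, -12, -46, -195, 0, 0, 0, 0.5, -24, -90, -195, 0, 0, -0.05, 0.5, -36, -135, -195, 0, 0, -0.1, 0.5, -48, -180, -195, 0, 0, -0.2, 0.5, -60, -225, -195, 0, 0, -0.2, 0.5, -72, -270, -195, 0, 0, -0.2, 0.5, -84, -315, -195, 0, 0, -0.2, 0.5],
)

```text
time_s: 36.65
tool_pos: [0.4847, -0.1911, 0.1896]
tcp_rot: [0.134, 0.991, -0.001, -0.001]
contact_force: [0.9, -0.4, -1.0]
width: 0.606
finger_force: 12.0
```

Run:
```python
from h import *
go(.450,-.351,.19,-.25+np.pi)
```

```text
[-9.000e+00 -1.633e+02  1.000e-01] [-0.003 -0.002 -0.018] at [ 0.4847 -0.1911  0.1896] t 36.6 w 0.606 f 12.0 q [ 0.    0.26  0.38  1.9  -0.11  1.01  1.73]
```

Request:
step_arm(
  plan=[-3, -45, 0, 0, 0, 0, 0.5, -6, -90, 0, 0, 0, 0, 0.5, -8, -130, 0, 0, 0, 0, 0.5, -9, -155, 0, 0, 0, 0, 0.5, -9, -160, 0, 0, 0, 0, 0.5, -9, -160, 30, 0, 0, 0, 0.5, -9, -160, 70, 0, 0, 0, 0.5, -9, -160, 110, 0, 0, 0, 0.5, -9, -160, 140, 0, 0, 0, 0.5, -9, -160, 152, 0, 0, 0, 0.5, -9, -160, 152, 0, 0, 0, 0.5, -9, -160, 152, 0, 0, 0, 0.5],
)

```text
time_s: 37.85
tool_pos: [0.4523, -0.3467, 0.0391]
tcp_rot: [0.134, 0.991, -0.002, -0.001]
contact_force: [0.5, -1.0, -0.2]
width: 0.606
finger_force: 12.0
```

Run:
```python
from h import *
go(.450,-.351,-.0015,-.25+np.pi)
```

```text
[ 1.  -4.6 40.6] [-0.003 -0.001 -0.018] at [ 0.4523 -0.3467  0.0391] t 37.9 w 0.606 f 12.0 q [ 0.31  0.55  0.38  1.89 -0.28  0.75  2.15]
```

Request:
step_arm(
  plan=[1, -4, 10, 0, 0, 0, 0.5, 1, -4, 20, 0, 0, 0, 0.5, 1, -4, 28, 0, 0, 0, 0.5, 1, -4, 34, 0, 0, 0, 0.5, 1, -4, 38, 0, 0, 0, 0.5, 1, -4, 40, 0, 0, 0, 0.5, 1, -4, 41, 0, 0, 0, 0.5, 1, -4, 41, 0, 0, 0, 0.5],
)

```text
time_s: 38.65
tool_pos: [0.449, -0.3498, -0.002]
tcp_rot: [0.134, 0.991, -0.001, -0.002]
contact_force: [-3.8, 3.5, 12.1]
width: 0.603
finger_force: 12.0
```

Request:
step_arm(
  plan=[0, 0, 0, 0, 0, 0, 0.7, 0, 0, 0, 0, 0, 0, 0.8, 0, 0, 0, 0, 0, 0, 0.8, 0, 0, 0, 0, 0, 0, 0.8, 0, 0, -15, 0, 0, 0, 0.8, 0, 0, -45, 0, 0, 0, 0.8, 0, 0, -90, 0, 0, 0, 0.8, 0, 0, -135, 0, 0, 0, 0.8, 0, 0, -175, 0, 0, 0, 0.8, 0, 0, -220, 0, 0, 0, 0.8, 0, 0, -240, 0, 0, 0, 0.8, 0, 0, -240, 0, 0, 0, 0.8],
)

```text
time_s: 39.85
tool_pos: [0.4518, -0.3514, 0.2422]
tcp_rot: [0.134, 0.991, -0.003, 0.003]
contact_force: [-0.4, -0.5, -0.1]
width: 0.799
finger_force: 0.0
```

Request:
step_arm(
  plan=[0, 0, 0, 0, 0, 0, 0.8, 0, 0, 0, 0, 0, 0, 0.8, 0, 0, 0, 0, 0, 0, 0.8],
)

```text
time_s: 40.15
tool_pos: [0.4491, -0.3489, 0.2356]
tcp_rot: [0.134, 0.991, -0.001, -0.003]
contact_force: [-0.6, 0.3, 0.4]
width: 0.801
finger_force: 0.0
```

Run:
```python
from h import *
f=robot.grab_frame("scene")
cv2.imwrite("pics/s11.png",cv2.resize(f[:,:,::-1],(800,600),interpolation=cv2.INTER_CUBIC))
```

```text
(no output)
```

View pics/s11.png

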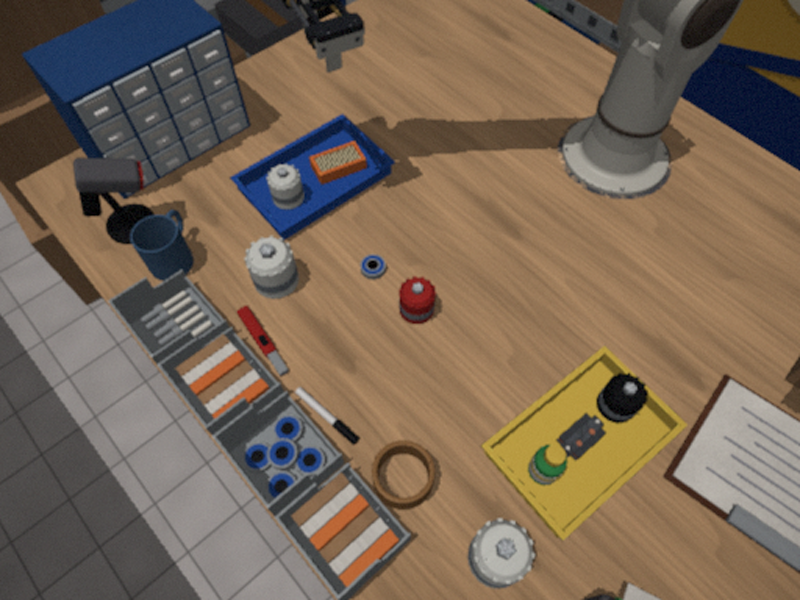

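The white filter (285,185) and air filter (338,160) are in the blue tray. The black filter (622,396), pads (581,436) and bottle (548,462) are in the yellow tray. The red filter (417,298) and bearing (373,265) haven't moved, so I'm handing in.

```bash
python3 -c "
from rig import robot
print(robot.finish_job())"
```

```text
the job is handed in; nothing more can be done
None
```

Both kits are made up and the job is handed in at about 40 s of the 136 s allowed: all five parts are in their trays, standing or lying as asked, and the red oil filter and wheel bearing are where they were; the hand-in gave no verdict, so this rests on the last picture.

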